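# Seat the pad in a length stop and move the stop to its next index hole

### The job

Press the small loose wooden pad fully home, flush, into the empty pocket of the length stop's grey sliding section while the section is still locked. Then pull the section's black lock plunger up by its knob, slide the section to the next hole of the rail (the one just beyond the section's plunger end, away from the end block), and let the pin drop fully home there; finish while still holding the knob, with the pin engaged. Leave the eraser and the other things on the board where they are.

Things in the scene. Friction and masses are not known exactly. Their poses are not given: they have to be found in the camera images.
- rail: length stop on a plywood board laid over the open drawer (the board's top is at z = 0.150): fixed aluminium rail 62 wide (its x) x 260 long (its y) x 12 mm high, origin at the centre of its underside. A dark end block (34 mm high) stands at its -y end. Index holes (11 mm, black discs) lie on its centre line every 40 mm in y
- section (a joint): slide of the grey section along the rail, m: 0 = locked in its present hole, grows towards the rail's +y, 0.040 = next hole; travel -0.002 to 0.085, friction about 2 N. The section is 56 wide (x) x 130 long (y) x 26 mm thick, flat top 39 mm above the rail's underside (z = 0.189)
- plunger (a joint): lift of the lock plunger in the section, m: 0 = pin fully down in a hole; the pin is clear of the hole above 0.009, stop at 0.018. A spring pushes it down (3 N when down, 8 N at 0.016); while it is down the section is locked; over a hole (1.5 mm play either way) the pin drops in, between holes it rides on the rail at about 0.009
- knob (a point): centre of the plunger's black round knob, 26 mm diameter, 18 mm high, axis upright; it rides on the section, 70 mm from the pocket's centre. The knob's underside is 34 mm above the section's top while the pin is down (43 mm to its centre); beneath it a 10 mm stem and a 22 mm bushing, 10 mm high
- next_hole (a point): mouth of the next hole, on the rail's top face; the knob must end over it
- pocket (a point): centre of the floor of the open pocket in the section's top: 27 (x) x 47 (y) mm, 20 mm deep; axes as the rail's. A spring ball stands 2.5 mm out of each end wall (+y and -y), 7 mm above the floor: the pad stops on them with its foot about 6 mm above the floor (6 mm proud) and must be pressed down past them from above with about 5 N, and then stays down
- pad: small loose plain wooden pad with two dark dowel dots on its top, 24 (x) x 44 (y) x 20 mm high, 30 g, lying flat; origin at the centre of its underside, z up; its foot is stepped in 2 mm all round over the lowest 3 mm. In the pocket its 24 mm side lies across the rail; either way round will do. Flush when its underside is on the pocket's floor
- eraser: bystander: eraser in a blue card sleeve, 20 x 42 x 12 mm, origin under its centre; leave alone
- sanding_block: bystander: wooden sanding block, 42 x 86 x 21 mm; leave alone
- jute_spool: bystander: spool of jute thread, 58 mm across, 75 mm high, standing; leave alone
- tin: bystander: round lidded tin, 64 mm across, 54 mm high; leave alone

How it is judged (in metres and radians):
On the way, in this order (a step that is already met when the one before it is completed fails the run):
1. the pad is pressed flush into the pocket, the section still locked in its first hole (z of pad in the frame of pocket between -0.004 and 0.0022 m and horizontal distance between pad and pocket below 0.004 m and angle between pad's own z axis and vertical below 0.08 rad and value of joint section below 0.004 m and value of joint plunger below 0.002 m), for 0.2 s.
2. the plunger is pulled clear of the first hole (z of pad in the frame of pocket between -0.004 and 0.0022 m and horizontal distance between pad and pocket below 0.004 m and angle between pad's own z axis and vertical below 0.08 rad and value of joint section below 0.006 m and value of joint plunger above 0.0085 m), for 0.1 s.
At the end, for the whole second after the job is handed in: The section stands at the next hole (within 4 mm) and at rest, the pin is fully down (within 2 mm), the fingers still hold the plunger's knob (more than 2 N), and the pad sits flush in the pocket (underside within about 2 mm of the floor, centred within 4 mm) (z of pad in the frame of pocket between -0.004 and 0.0022 m and horizontal distance between pad and pocket below 0.004 m and angle between pad's own z axis and vertical below 0.08 rad and value of joint section between 0.036 and 0.044 m and value of joint plunger below 0.002 m and contact force between the fingers and plunger above 2 N and velocity of joint section between -0.01 and 0.01 m/s); the arm keeps its last pose, push and grip.
It fails at once if the eraser is disturbed (moved more than 20 mm) (distance of eraser from where it was at the start of the episode above 0.02 m).
It fails at once if the sanding block is disturbed (moved more than 20 mm) (distance of sanding_block from where it was at the start of the episode above 0.02 m).
It fails at once if the jute spool is disturbed (moved more than 20 mm) (distance of jute_spool from where it was at the start of the episode above 0.02 m).
It fails at once if the tin is disturbed (moved more than 20 mm) (distance of tin from where it was at the start of the episode above 0.02 m).
It also fails if it takes over 51 s, if anything falls off the work surface, if the arm or the gripper's body presses on something with over 40 N, if the wrist force passes 120 N, or if a joint passes its speed limit or range.

### The arm

A 6-joint arm with a two-finger parallel gripper is mounted at the origin on a cart in front of the work surface, level with it; the furniture and walls round the work are solid. World frame = base frame: x ahead of the robot, y to its left, z up, the work surface at z = 0. Lengths are in mm, angles in rad, forces in N, time in s.
With the tool pointing down it reaches from about 325 to 875 mm from the base axis. Payload 4.4 kg.
Tool frame: the origin (TCP) lies at the very end of the fingers, on their centre line; the grasp point (between the pads) lies 19 mm behind it; x points along the fingers, y is the direction in which the jaws open and shut, and the axes are right-handed (so a half turn about x gives the same grasp; the last joint's range is limited). The gripper opens to 85 mm and grips with 20 to 120 N. Pads are 22 mm wide; open, the fingers measure 114 mm over their backs; the gripper's body (76 mm by 85 mm) begins 54 mm behind the grasp point. The pads swing forward as they close: fully open they stand 13 mm farther back than shut.
Start: joints at [1.183, 0.207, 1.542, -0, 1.393, -0.15], TCP at [134.901, 558.954, 231.282] pointing down, gripper open.
Joint ranges: [-2.73, 2.73], [-0.86, 2.22], [0.23, 2.46], [-1.11, 4.25], [0.08, 2.63], [-2.82, 2.82]. Speed limits (rad/s): [2.79, 2.79, 3.14, 3.14, 3.14, 3.14].

### API

Orientations are given as a rotation vector (axis times angle).
In Python, from plant import bot gives the robot as it stands.
- The arm moves only by the shell command python3 -m pendant 'ROWS' [FORCE]. ROWS is JSON, a list of rows, each a list of 7 numbers: the shift along the tool's x, y, z in units of 3 cm (1.0 is 3 cm), then the turn, a rotation vector about the tool's x, y, z in units of 4 degrees (1.0 is 4 degrees), then the opening, from 0 (shut) to 1 (fully open). A call has exactly 10 rows; each row shifts and turns the commanded pose from where the row before left it, along the tool's axes as they then stand; what a row does not reach is not made up. A row lasts 1/10 s, in which the tool goes at most 50 mm and 8.59 degrees, less where a joint would pass 70% of its speed; a pose out of reach is approached as far as the arm can. A call with a number of a shift or a turn outside -1 to 1 is refused whole. A call with a gripper value outside its range is refused whole. The fingers move at their own pace and stop on an object; FORCE is the grip in N (left out, the last holds). Time passes only in rows, so rows that do not move let the fingers close, or fill a call up. It gives the time, the measured TCP pose, the force and the opening at its end, in the units of the state.
- bot.sense(): the state, without advancing time (a new reading comes with each control period).
- bot.read_camera(name): name is "scene" or "side" or "wrist"; returns a dict with "img" (480x640x3 uint8, red, green, blue), "depth" (480x640 float32, mm along the optical axis (not along the pixel's ray), 0 where there is no reading), "fx", "fy", "cx", "cy" (pixels), "rvec" (rotation vector, rad) and "tvec" (3), from world to camera coordinates, as OpenCV has them. Camera axes: x right, y down, z forward; pixel columns grow to the right and rows downward; lengths in mm; the calibration is good to about 2 mm. A picture is of the moment at which its call begins.
- bot.close_job(): hands the job in, once; it reports no verdict.
The state is a dict: "clock": time; "q": joint angles; "qvel": joint speeds; "effort": joint torques, N m; "tool_pos": TCP position; "orientation": TCP orientation; "force": force on the tool from outside, world axes, zero at the start; "ft_torque": the same for the moment, N m; "grip_width": opening from 0.0 (shut) to 1.0 (fully open).
Only numpy, scipy, OpenCV 4.12 (cv2) and the standard library are available. Lean on these libraries where they do the work, as an engineer would, in place of code of your own. Each camera call takes 0.05 s, during which the arm holds its last target. There are 200 camera calls.

## Working session

There is one attempt and no reset: what is moved stays moved. The work goes in short steps, Python scripts to look and compute and a shell command to move; the robot and the scene stay as the last step left them, time stands still between calls to the robot, and variables do not carry over. Pictures are saved under pics/ and viewed, about 8 in all and at most 12, crops included, and the job is handed in when it is done.

```bash
mkdir -p pics; ls; cat > h.py <<'E'
import numpy as np,cv2
from plant import bot
from scipy.spatial.transform import Rotation as R
def cam(n):
    c=bot.read_camera(n);c['Rm']=R.from_rotvec(np.ravel(c['rvec'])).as_matrix();c['t']=np.ravel(c['tvec']);return c
def cloud(c):
    v,u=np.mgrid[0:480,0:640];d=c['depth'].astype(float)
    P=np.stack([(u-c['cx'])/c['fx']*d,(v-c['cy'])/c['fy']*d,d],-1)
    W=(P-c['t'])@c['Rm'];W[d<=0]=np.nan;return W
def save(n,im): cv2.imwrite('pics/'+n+'.png',cv2.cvtColor(im,cv2.COLOR_RGB2BGR))
E
python3 - <<'E'
from h import *
s=bot.sense();print(s)
ims=[]
for n in ('scene','side','wrist'):
    c=cam(n);np.savez('pics/'+n+'0.npz',**c);print(n,c['fx'],c['cx'],c['cy'],-c['Rm'].T@c['t']);ims.append(c['img'])
save('a',ims[0]);save('b',np.hstack([cv2.resize(i,(400,300)) for i in ims[1:]]))
E
```

```text
pics
{'clock': 0.0, 'q': array([ 1.18348767e+00,  2.07414689e-01,  1.54293776e+00,  3.63883017e-05,
        1.39353231e+00, -1.50478827e-01]), 'qvel': array([-0.00039484, -0.00165752, -0.0006565 , -0.00106926,  0.00107359,
        0.00241543]), 'effort': array([-2.38430139e-04, -3.83023274e+01, -2.91600984e+01, -2.14594975e-04,
        1.04313710e-02, -9.09710621e-06]), 'tool_pos': array([134.6072829 , 558.24550554, 230.13647546]), 'orientation': array([ 0.18421707,  1.56343075, -0.18768011]), 'force': array([ 0.32332867, -0.71074479, -0.96974829]), 'ft_torque': array([-0.06375847, -0.03533409,  0.03501593]), 'grip_width': 1.000022136609141}
scene 481.73238527860394 322.8514395655655 246.51167255961042 [ 121.05096887 -667.01199298  657.38738033]
side 501.7589602120965 317.2665024601928 236.79936696900566 [ 231.36231268 -807.37624424 1051.70483442]
wrist 345.324559511731 320.5721956604008 238.83974839765455 [ 52.91322603 577.83869707 372.557448  ]
```

View pics/a.png

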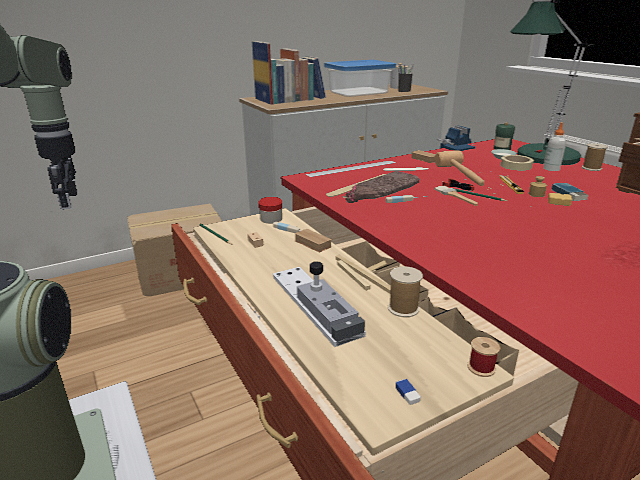

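View pics/b.png

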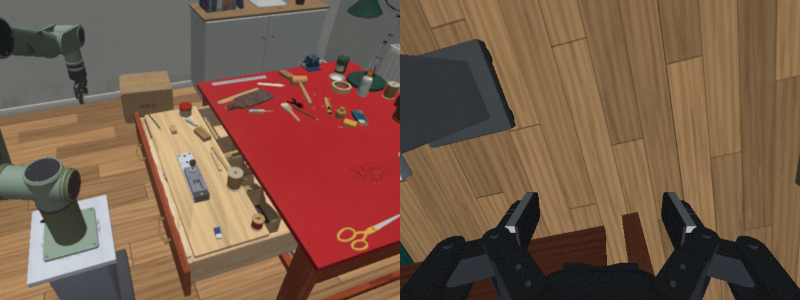

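The scene view shows the pad at about (255,240), the sanding block at (313,240), the tin at (270,210), the section at (330,305), the knob at (316,268), the pocket at (337,308), and the eraser at (407,390). Next I'll locate them numerically.

```bash
python3 - <<'E'
from h import *
out=[]
for n in ('scene','side'):
    c=dict(np.load(f'pics/{n}0.npz'));W=cloud(c)
    pts={'scene':[(255,240),(316,268),(330,300),(355,322),(313,240),(405,388),(404,275),(270,205),(280,275)],'side':[(277,206),(306,260)]}[n]
    for p in pts: print(n,p,W[p[1],p[0]].round(1))
    X,Y,Z=[W[...,i] for i in range(3)]
    m=(abs(Z-189)<5)&(Y>-400)&(Y<500)&(X<700)
    nl,l,st,ce=cv2.connectedComponentsWithStats(m.astype(np.uint8))
    for i in range(1,nl):
        if st[i,4]>60:
            q=W[l==i];r=cv2.minAreaRect(q[:,:2].astype(np.float32));print(' z189',ce[i].round(),st[i,4],r,q[:,2].mean())
    m=(abs(Z-170)<4)&(Y>-400)&(Y<600)&(X<700)
    nl,l,st,ce=cv2.connectedComponentsWithStats(m.astype(np.uint8))
    for i in range(1,nl):
        if st[i,4]>25:
            q=W[l==i];r=cv2.minAreaRect(q[:,:2].astype(np.float32));print(' z170',ce[i].round(),st[i,4],r,q[:,2].mean())
    if n=='scene': out.append(cv2.resize(c['img'][190:350,190:400],(788,600),interpolation=cv2.INTER_CUBIC))
save('c',out[0])
E
```

```text
scene (255, 240) [487.1 283.2 171.9]
scene (316, 268) [485.9  -9.3 238.9]
scene (330, 300) [493.4 -46.2 189.5]
scene (355, 322) [ 499.2 -118.3  184.4]
scene (313, 240) [603.7 216.1 171.7]
scene (405, 388) [ 489.5 -265.2  162.5]
scene (404, 275) [620.4 -91.3 226.5]
scene (270, 205) [577.1 394.1 203. ]
scene (280, 275) [474.1 122.1 162.5]
 z189 [270. 209.] 84 ((579.1870727539062, 406.64276123046875), (28.013158798217773, 60.90684509277344), 59.275901794433594) 189.27292597629315
 z189 [326. 301.] 1122 ((489.140869140625, -37.79130554199219), (133.3564453125, 57.22920608520508), 88.19667053222656) 189.01224379279492
 z189 [404. 297.] 142 ((618.5971069335938, -100.64622497558594), (24.73438262939453, 52.6596794128418), 56.27573776245117) 189.25563873003344
 z189 [348. 323.] 118 ((486.3574523925781, -115.71064758300781), (15.573204040527344, 55.753170013427734), 87.5556869506836) 184.83204609277325
 z189 [483. 355.] 105 ((618.5595092773438, -288.6122131347656), (17.64960479736328, 35.83661651611328), 41.98180389404297) 188.21263634113836
 z189 [ 30. 397.] 412 ((33.013031005859375, -36.321
[... 2305 characters left out ...]
7. 296.] 101 ((493.60516357421875, -61.78382873535156), (32.4179801940918, 22.613248825073242), 88.2541275024414) 170.6132821931446
 z170 [374. 298.] 48 ((621.08154296875, -106.13286590576172), (16.972492218017578, 49.03390884399414), 65.1922378540039) 170.29985913825624
 z170 [323. 317.] 61 ((487.89190673828125, -122.74119567871094), (7.282449722290039, 58.1546516418457), 84.80934143066406) 170.04155334470752
 z170 [100. 344.] 149 ((11.529926300048828, -33.981231689453125), (120.41061401367188, 53.614871978759766), 17.49648666381836) 170.06262552773222
 z170 [410. 362.] 42 ((623.5524291992188, -292.2086486816406), (13.25490951538086, 35.28209686279297), 59.17744445800781) 169.98855928917135
```

View pics/c.png

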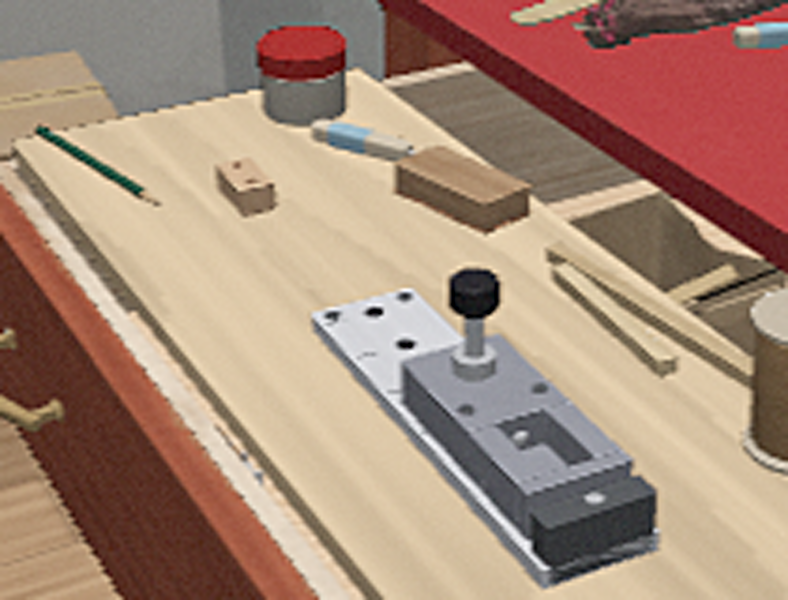

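```bash
cat >> h.py <<'E'
def plan(pos,yaw=None,Rt=None):
    """pos: world TCP target; yaw: world angle of jaw axis (deg). prints turn & shift in units (shift in axes before / after turn)"""
    s=bot.sense();R0=R.from_rotvec(s['orientation']);A=R0.as_matrix();p=s['tool_pos']
    if yaw is not None:
        best=None
        for k in (0,180):
            a=np.radians(yaw+k);y=np.array([np.cos(a),np.sin(a),0]);x=np.array([0,0,-1.]);M=np.stack([x,y,np.cross(x,y)],1)
            w=(R0.inv()*R.from_matrix(M)).as_rotvec(degrees=True)
            if best is None or np.linalg.norm(w)<np.linalg.norm(best[0]): best=(w,M)
        w,M=best
    else: w,M=np.zeros(3),A
    d=np.array(pos)-p
    print('t',round(s['clock'],2),'tcp',p.round(1),'jawyaw',np.degrees(np.arctan2(A[1,1],A[0,1])).round(2),'x',A[:,0].round(3),'F',s['force'].round(1),'w',round(s['grip_width'],3),'q6',s['q'][5].round(2))
    print('turn',(w/4).round(2),'shift before',(A.T@d/30).round(2),'after',(M.T@d/30).round(2))
E
python3 -c "
from h import *
plan((495,306,290),1)
A=R.from_rotvec(bot.sense()['orientation']).as_matrix();print(A.round(3))"
```

```text
t 0.15 tcp [134.7 558.4 230.4] jawyaw 76.44 x [-0.001 -0.002 -1.   ] F [ 0.5 -0.5  0.7] w 0.996 q6 -0.15
turn [1.886e+01 1.000e-02 2.000e-02] shift before [-1.98 -5.37 13.65] after [-1.99 11.86  8.62]
[[-0.001  0.235  0.972]
 [-0.002  0.972 -0.235]
 [-1.    -0.002 -0.   ]]
```

```bash
python3 -m pendant '[[-0.2,-0.28,0.72,1,0,0,1],[-0.2,-0.22,0.74,1,0,0,1],[-0.2,-0.17,0.75,1,0,0,1],[-0.2,-0.12,0.76,1,0,0,1],[-0.2,-0.07,0.77,1,0,0,1],[-0.2,-0.01,0.77,1,0,0,1],[-0.2,0.04,0.77,1,0,0,1],[-0.2,0.09,0.76,1,0,0,1],[-0.2,0.15,0.76,1,0,0,1],[-0.2,0.2,0.74,1,0,0,1]]' && python3 -m pendant '[[0,0.25,0.73,1,0,0,1],[0,0.3,0.71,1,0,0,1],[0,0.35,0.69,1,0,0,1],[0,0.4,0.66,1,0,0,1],[0,0.44,0.63,1,0,0,1],[0,0.48,0.6,1,0,0,1],[0,0.53,0.56,1,0,0,1],[0,0.56,0.53,1,0,0,1],[0,0.6,0.48,0.8,0,0,1],[0,0,0,0,0,0,1]]'
python3 - <<'E'
from h import *
plan((495,306,290),1)
c=cam('wrist');np.savez('pics/w1.npz',**c);save('w1',c['img'])
E
```

```text
clock: 1.15
tool_pos: [325.9, 427.2, 291.1]
orientation: [0.731, 1.444, -0.732]
force: [1.0, 0.2, 0.6]
grip_width: 0.998
clock: 2.15
tool_pos: [498.4, 308.1, 290.5]
orientation: [1.195, 1.217, -1.197]
force: [-0.3, 0.2, 0.3]
grip_width: 0.996
t 2.15 tcp [498.4 308.1 290.5] jawyaw 1.02 x [-0.    -0.001 -1.   ] F [-0.3  0.2  0.3] w 0.996 q6 0.39
turn [0.   0.02 0.  ] shift before [ 0.02 -0.11  0.07] after [ 0.02 -0.11  0.07]
```

View pics/w1.png

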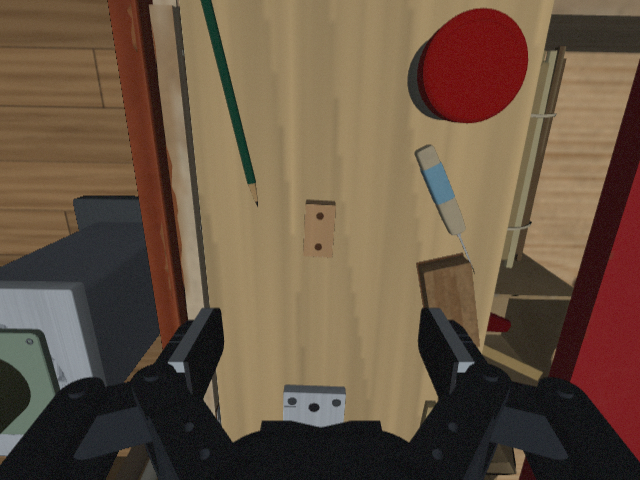

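```bash
python3 - <<'E'
from h import *
c=dict(np.load('pics/w1.npz'))
def ray(u,v,z):
    d=c['Rm'].T@np.array([(u-c['cx'])/c['fx'],(v-c['cy'])/c['fy'],1]);o=-c['Rm'].T@c['t'];return o+d*(z-o[2])/d[2]
g=cv2.cvtColor(c['img'],cv2.COLOR_RGB2GRAY)[205:255,295:345]
m=(g<95).astype(np.uint8);n,l,st,ce=cv2.connectedComponentsWithStats(m)
for i in range(1,n):
    if st[i,4]>8: print(st[i,4],ce[i]+[295,205],ray(*(ce[i]+[295,205]),170).round(1))
W=cloud(c);Z=W[...,2];m=(abs(Z-170)<4);m[:,:290]=0;m[:,350:]=0;m[:190]=0;m[270:]=0
q=W[m];print(m.sum(),cv2.minAreaRect(q[:,:2].astype(np.float32)),q.mean(0),Z[150:180,300:340].mean())
E
```

```text
49 [319.53061224 215.63265306] [498.1 320.  170. ]
45 [317.82222222 246.48888889] [497.1 294.1 170. ]
1584 ((497.5546875, 307.3993225097656), (44.15168762207031, 23.93206214904785), 87.71849060058594) [497.57301316 308.35114072 169.61511715] nan
```

```bash
python3 -m pendant '[[0.5,-0.03,0.03,0.83,0,0,0.7],[0.7,0,0,0,0,0,0.6],[0.8,0,0,0,0,0,0.6],[0.8,0,0,0,0,0,0.6],[0.7,0,0,0,0,0,0.6],[0.5,0,0,0,0,0,0.6],[0.3,0,0,0,0,0,0.6],[0,0,0,0,0,0,0.6],[0,0,0,0,0,0,0.6],[0,0,0,0,0,0,0.6]]' 30 && python3 -c "
from h import *
plan((497.6,307.1,160),-2.3)"
```

```text
clock: 3.2
tool_pos: [496.6, 309.5, 163.7]
orientation: [1.238, 1.191, -1.234]
force: [-0.6, 0.9, -0.6]
grip_width: 0.598
t 3.2 tcp [496.6 309.5 163.7] jawyaw -2.08 x [ 0.002  0.001 -1.   ] F [-0.6  0.9 -0.6] w 0.598 q6 0.45
turn [ 0.06 -0.02 -0.03] shift before [0.12 0.03 0.08] after [0.12 0.03 0.08]
```

```bash
python3 -m pendant '[[0.12,0.03,0.07,0.05,0,0,0.6],[0,0,0,0,0,0,0.6],[0,0,0,0,0,0,0.3],[0,0,0,0,0,0,0.15],[0,0,0,0,0,0,0],[0,0,0,0,0,0,0],[0,0,0,0,0,0,0],[0,0,0,0,0,0,0],[0,0,0,0,0,0,0],[0,0,0,0,0,0,0]]' 30 && python3 -c "
from h import *
plan((488,-80,260),0)"
```

```text
clock: 4.2
tool_pos: [496.8, 306.9, 159.0]
orientation: [1.239, 1.19, -1.238]
force: [0.6, -0.8, 1.8]
grip_width: 0.271
t 4.2 tcp [496.8 306.9 159. ] jawyaw -2.29 x [ 0.001  0.    -1.   ] F [ 0.6 -0.8  1.8] w 0.271 q6 0.45
turn [-0.57 -0.   -0.01] shift before [-3.37  0.22 12.9 ] after [-3.37 -0.29 12.9 ]
```

```bash
python3 -m pendant '[[-0.8,0,0,0,0,0,0],[-1,0,0.2,0,0,0,0],[-1,0,0.6,0,0,0,0],[-1,0,1,0,0,0,0],[-1,0,1,0,0,0,0],[-0.9,0,1,0,0,0,0],[0,0.03,1,-0.15,0,0,0],[0,0.03,1,0,0,0,0],[0,0.03,1,0,0,0,0],[0,0.03,1,0,0,0,0]]' 30 && python3 -m pendant '[[0,0.03,1,0,0,0,0],[0,0.03,1,0,0,0,0],[0,0.03,1,0,0,0,0],[0,0,1,0,0,0,0],[0,0,1,0,0,0,0],[0,0,1,0,0,0,0],[0,0,1,0,0,0,0],[0,0,0.5,0,0,0,0],[0,0,0.3,0,0,0,0],[0,0,0,0,0,0,0]]' && python3 - <<'E'
from h import *
plan((488,-80,200),-1.7)
c=cam('wrist');np.savez('pics/w2.npz',**c);save('w2',c['img'])
E
```

```text
clock: 5.2
tool_pos: [491.2, 71.8, 329.1]
orientation: [1.23, 1.196, -1.231]
force: [0.0, 0.3, -1.3]
grip_width: 0.269
clock: 6.2
tool_pos: [487.4, -161.3, 329.3]
orientation: [1.232, 1.196, -1.232]
force: [0.6, -0.5, -0.5]
grip_width: 0.271
t 6.2 tcp [ 487.4 -161.3  329.3] jawyaw -1.74 x [-0.001  0.001 -1.   ] F [ 0.6 -0.5 -0.5] w 0.271 q6 -0.46
turn [-0.01 -0.01  0.01] shift before [ 4.31 -0.06 -2.71] after [ 4.31 -0.06 -2.71]
```

View pics/w2.png

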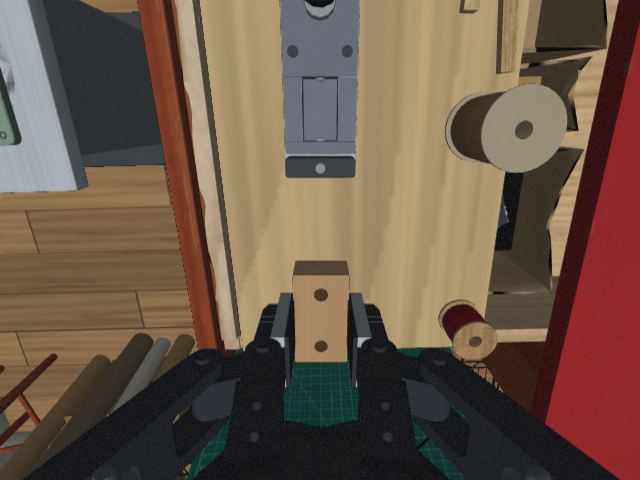

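```bash
python3 - <<'E'
from h import *
c=dict(np.load('pics/w2.npz'));im=c['img']
a=cv2.resize(im[60:160,270:370],(400,400),interpolation=cv2.INTER_CUBIC);b=cv2.resize(im[250:370,270:370],(400,480),interpolation=cv2.INTER_CUBIC)[:400]
save('w2c',np.hstack([a,b]))
W=cloud(c);Z=W[...,2]
m=(abs(Z-189)<4).astype(np.uint8);m[:, :260]=0;m[:,380:]=0;m[200:]=0
q=W[m>0];print('section',cv2.minAreaRect(q[:,:2].astype(np.float32)))
m=(abs(Z-169)<5).astype(np.uint8);m[:, :295]=0;m[:,345:]=0;m[200:]=0;m[:70]=0
print('floor px',cv2.boundingRect(m))
q=W[m>0];print('floor',cv2.minAreaRect(q[:,:2].astype(np.float32)),q[:,2].mean())
m=np.zeros((480,640),bool);m[260:365,295:348]=1;m&=abs(Z-340)<4;q=W[m];print('pad',cv2.minAreaRect(q[:,:2].astype(np.float32)),q[:,2].mean())
E
```

```text
section ((490.48626708984375, -60.00997543334961), (123.51262664794922, 56.09892654418945), 88.35651397705078)
floor px (295, 78, 50, 79)
floor ((489.75823974609375, -76.84962463378906), (60.736358642578125, 41.69382095336914), 88.2832260131836) 168.75373596329592
pad ((487.8856506347656, -160.89984130859375), (45.335479736328125, 23.563146591186523), 88.57634735107422) 339.97315289534595
```

View pics/w2c.png

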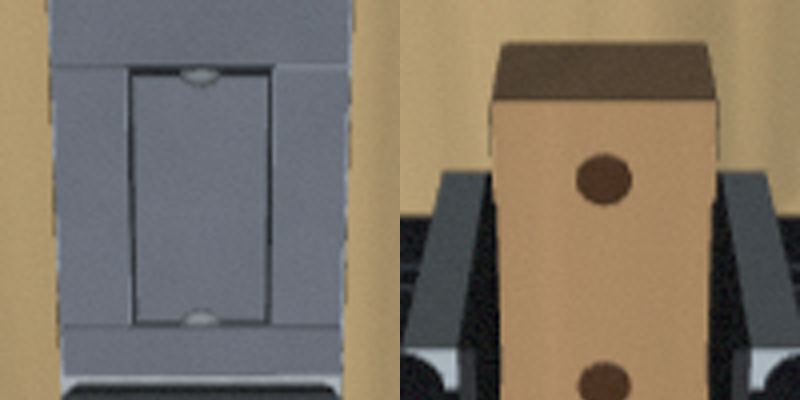

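```bash
python3 - <<'E'
from h import *
c=dict(np.load('pics/w2.npz'))
def ray(u,v,z):
    d=c['Rm'].T@np.array([(u-c['cx'])/c['fx'],(v-c['cy'])/c['fy'],1]);o=-c['Rm'].T@c['t'];return o+d*(z-o[2])/d[2]
C=np.array([ray(u,v,189) for u,v in [(302,76.3),(338.2,76.3),(337.5,140.5),(303,140.8)]]);print(C.round(1));print('pocket',C.mean(0))
# pad top corners
P=np.array([ray(u,v,340) for u,v in [(320.8,294.7),(320.8,346)]]);print('dots',P.round(1),P.mean(0))
for p in [(320,4)]: print('knob?',ray(*p,241).round(1))
W=cloud(c);q=W[:30,295:345];m=abs(q[...,2]-241)<4;print('knobtop',m.sum(),q[m].min(0),q[m].max(0))
E
```

```text
[[477.8 -46.8 189. ]
 [504.8 -47.7 189. ]
 [503.6 -93.7 189. ]
 [476.4 -93.1 189. ]]
pocket [490.61473275 -70.31920496 189.        ]
dots [[ 488.5 -148.3  340. ]
 [ 487.7 -174.3  340. ]] [ 488.12953956 -161.2912528   340.        ]
knob? [492.3 -15.2 241. ]
knobtop 28 [486.56580623 -13.02262685 237.14928024] [495.24497646 -12.06056476 239.47167109]
```

```bash
python3 -m pendant '[[0.2,0,-0.5,0,0,0,0],[0.6,0,-0.8,0,0,0,0],[0.8,0,-0.8,0,0,0,0],[0.8,0,-0.6,0,0,0,0],[0.8,0,-0.33,0,0,0,0],[0.6,0,0,0,0,0,0],[0.35,0,0,0,0,0,0],[0,0,0,0,0,0,0],[0,0,0,0,0,0,0],[0,0,0,0,0,0,0]]' && python3 - <<'E'
from h import *
plan((490.4,-70.3,204),-1.7)
out=[]
for n in ('scene','wrist'):
    c=cam(n);np.savez(f'pics/{n}3.npz',**c);W=cloud(c)
    if n=='scene': out.append(cv2.resize(c['img'][245:345,275:375],(400,400),interpolation=cv2.INTER_CUBIC))
    else: out.append(cv2.resize(c['img'][220:380,240:400],(400,400),interpolation=cv2.INTER_CUBIC))
save('d',np.hstack(out))
E
```

```text
clock: 7.25
tool_pos: [491.2, -70.4, 206.6]
orientation: [1.232, 1.193, -1.229]
force: [0.4, -0.4, 0.1]
grip_width: 0.272
t 7.25 tcp [491.2 -70.4 206.6] jawyaw -1.69 x [ 0.003 -0.001 -1.   ] F [ 0.4 -0.4  0.1] w 0.272 q6 -0.29
turn [ 0.    0.01 -0.04] shift before [ 0.09 -0.03 -0.  ] after [ 0.09 -0.03 -0.  ]
```

View pics/d.png

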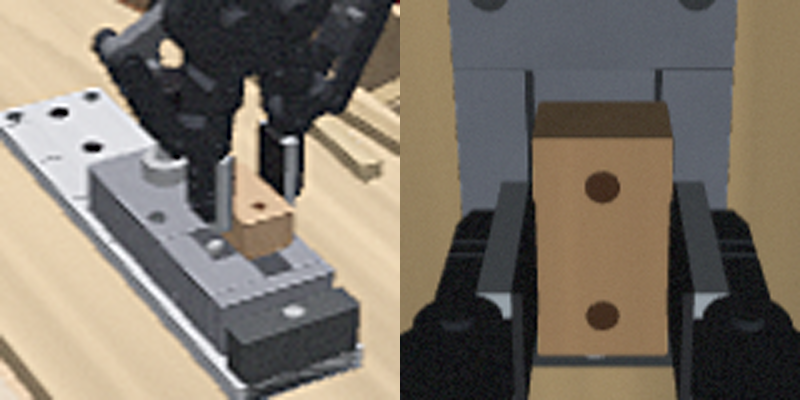

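```bash
python3 - <<'E'
from h import *
c=dict(np.load('pics/wrist3.npz'))
def ray(u,v,z):
    d=c['Rm'].T@np.array([(u-c['cx'])/c['fx'],(v-c['cy'])/c['fy'],1]);o=-c['Rm'].T@c['t'];return (o+d*(z-o[2])/d[2])[:2].round(1)
g=cv2.cvtColor(c['img'],cv2.COLOR_RGB2GRAY).astype(int)
print('row251-254 L',g[250:257:2,286:297].tolist(),'R',g[250:257:2,340:350].tolist())
print('col bottom',g[355:372,[300,305,320,335,340]].T.tolist())
f=lambda u,v:(240+(u-400)/2.5,220+v/2.5)
for n,p,z in [('pocketTL',(529,70),189),('pocketTR',(659,70),189),('padtopL',(532,137),217),('padtopR',(672,137),217),('padfootL',(539,102),197),('padfootR',(666,102),197),('padtopbackL',(537,354),217),('padtopbackR',(668,355),217),('d1',(602,187),217),('d2',(602,316),217)]: print(n,ray(*f(*p),z))
E
```

```text
row251-254 L [[99, 97, 97, 97, 46, 42, 41, 71, 96, 97, 97], [96, 99, 94, 99, 46, 44, 42, 67, 96, 98, 96], [99, 97, 98, 105, 44, 42, 39, 67, 96, 97, 98], [100, 97, 97, 101, 47, 44, 40, 71, 96, 97, 100]] R [[100, 99, 47, 42, 46, 99, 97, 99, 101, 100], [98, 86, 45, 38, 44, 96, 98, 99, 100, 102], [98, 86, 50, 43, 57, 96, 100, 100, 97, 102], [100, 86, 51, 41, 64, 96, 101, 100, 100, 100]]
col bottom [[125, 124, 127, 127, 124, 127, 115, 80, 59, 53, 58, 86, 132, 141, 143, 141, 142], [125, 124, 126, 127, 125, 127, 115, 80, 57, 58, 57, 87, 128, 140, 140, 142, 139], [123, 124, 126, 124, 124, 124, 123, 106, 74, 56, 57, 88, 128, 139, 142, 141, 141], [124, 123, 123, 121, 121, 123, 112, 79, 58, 56, 56, 81, 121, 131, 132, 131, 132], [123, 124, 125, 125, 120, 121, 113, 78, 56, 59, 57, 84, 118, 130, 130, 129, 130]]
pocketTL [478.2 -46.4]
pocketTR [503.9 -47.2]
padtopL [480.8 -47.9]
padtopR [504.2 -48.6]
padfootL [480.5 -49.9]
padfootR [504.7 -50.7]
padtopbackL [479.2 -91.8]
padtopbackR [503.4 -92.9]
d1 [492.2 -57.7]
d2 [491.4 -83.9]
```

```bash
python3 -m pendant '[[0,-0.05,0,0,0,0,0],[0.05,0,0,0,0,0,0],[0.1,0,0,0,0,0,0],[0.1,0,0,0,0,0,0],[0.1,0,0,0,0,0,0],[0.07,0,0,0,0,0,0],[0,0,0,0,0,0,0],[0,0,0,0,0,0,0],[0,0,0,0,0,0,0],[0,0,0,0,0,0,0]]' && python3 - <<'E'
from h import *
plan((490.4,-70.3,191),-1.7)
c=cam('wrist');np.savez('pics/w4.npz',**c);W=cloud(c);q=W[275:360,300:340].reshape(-1,3);print('pad top z',np.nanmedian(q[:,2]),np.nanmedian(q,0))
E
```

```text
clock: 8.35
tool_pos: [488.9, -70.2, 192.8]
orientation: [1.231, 1.195, -1.231]
force: [-0.1, -0.9, -1.2]
grip_width: 0.271
t 8.35 tcp [488.9 -70.2 192.8] jawyaw -1.69 x [ 0. -0. -1.] F [-0.1 -0.9 -1.2] w 0.271 q6 -0.29
turn [ 0.    0.   -0.01] shift before [0.06 0.05 0.  ] after [0.06 0.05 0.  ]
pad top z 203.54316308663658 [489.04608191 -68.07388749 203.54316309]
```

```bash
python3 -m pendant '[[0.05,0,0,0,0,0,0],[0,0,0,0,0,0,0.3],[0,0,0,0,0,0,0.45],[0,0,0,0,0,0,0.5],[-0.3,0,0,0,0,0,0.5],[-0.5,0,0,0,0,0,0.5],[-0.5,0,0,0,0,0,0.5],[-0.2,0,0,0,0,0,0.5],[0,0,0,0,0,0,0.5],[0,0,0,0,0,0,0.5]]' && python3 - <<'E'
from h import *
plan((490.4,-70.3,195),-1.7)
c=cam('wrist');np.savez('pics/w5.npz',**c);W=cloud(c);q=W[270:340,300:340].reshape(-1,3);print('pad top z',np.nanmedian(q,0))
save('w5',c['img'][150:400,190:450])
E
```

```text
clock: 9.4
tool_pos: [488.5, -70.1, 235.8]
orientation: [1.231, 1.195, -1.231]
force: [-0.3, 0.3, -0.7]
grip_width: 0.501
t 9.4 tcp [488.5 -70.1 235.8] jawyaw -1.69 x [-0.  0. -1.] F [-0.3  0.3 -0.7] w 0.501 q6 -0.29
turn [ 0. -0.  0.] shift before [1.36 0.06 0.  ] after [1.36 0.06 0.  ]
pad top z [487.70988144 -95.00167338 189.43054789]
```

View pics/w5.png

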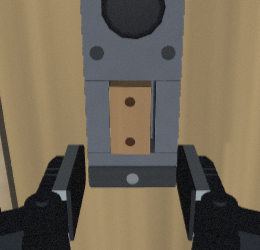

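```bash
python3 -m pendant '[[0,0.03,0,0,0,0,0],[0.2,0,0,0,0,0,0],[0.3,0,0,0,0,0,0],[0.3,0,0,0,0,0,0],[0.3,0,0,0,0,0,0],[0.15,0,0,0,0,0,0],[0.1,0,0,0,0,0,0],[0.1,0,0,0,0,0,0],[0,0,0,0,0,0,0],[0,0,0,0,0,0,0]]' && python3 - <<'E'
from h import *
plan((490.4,-70.3,189),-1.7)
c=dict(np.load('pics/w5.npz'));W=cloud(c)
q=W[215:310,290:350];m=abs(q[...,2]-195)<3;print('pad',m.sum(),cv2.minAreaRect(q[m][:,:2].astype(np.float32)),q[m][:,2].mean())
q=W[100:215,260:390];m=abs(q[...,2]-241)<4;print('knob',m.sum(),cv2.minEnclosingCircle(q[m][:,:2].astype(np.float32)),q[m][:,2].mean())
E
```

```text
clock: 10.45
tool_pos: [489.8, -70.2, 192.8]
orientation: [1.231, 1.195, -1.231]
force: [-0.2, 0.2, -0.2]
grip_width: -0.004
t 10.45 tcp [489.8 -70.2 192.8] jawyaw -1.69 x [ 0.  0. -1.] F [-0.2  0.2 -0.2] w -0.004 q6 -0.29
turn [ 0.   -0.   -0.01] shift before [0.13 0.02 0.  ] after [0.13 0.02 0.  ]
pad 2733 ((488.5992736816406, -69.93197631835938), (44.09184265136719, 23.915979385375977), 88.47772216796875) 193.62758831709613
knob 3277 ((491.9913635253906, -0.22174423933029175), 12.907588958740234) 240.3571523830261
```

```bash
python3 -m pendant '[[0.05,0,0,0,0,0,0],[0.05,0,0,0,0,0,0],[0.05,0,0,0,0,0,0],[0,0,0,0,0,0,0],[0,0,0,0,0,0,0],[0,0,0,0,0,0,0],[0,0,0,0,0,0,0],[0,0,0,0,0,0,0],[0,0,0,0,0,0,0],[0,0,0,0,0,0,0]]' && python3 -m pendant '[[0.05,0,0,0,0,0,0],[0.05,0,0,0,0,0,0],[0,0,0,0,0,0,0],[0,0,0,0,0,0,0],[0,0,0,0,0,0,0],[0,0,0,0,0,0,0],[0,0,0,0,0,0,0],[0,0,0,0,0,0,0],[0,0,0,0,0,0,0],[0,0,0,0,0,0,0]]'
```

```text
clock: 11.45
tool_pos: [490.2, -70.0, 189.0]
orientation: [1.232, 1.194, -1.23]
force: [-1.0, 2.7, 6.8]
grip_width: 0.003
clock: 12.45
tool_pos: [490.4, -70.1, 188.9]
orientation: [1.231, 1.193, -1.229]
force: [-6.9, 4.5, 20.1]
grip_width: -0.0
```

```bash
python3 -m pendant '[[-0.2,0,0,0,0,0,0],[-0.5,0,0,0,0,0,0],[-0.8,0,0,0,0,0,0.2],[-0.8,0,0,0,0,0,0.4],[-0.5,0,0,0,0,0,0.6],[-0.1,0,0,0,0,0,0.7],[0,0,0,0,0,0,0.7],[0,0,0,0,0,0,0.7],[0,0,0,0,0,0,0.7],[0,0,0,0,0,0,0.7]]' && python3 - <<'E'
from h import *
plan((492,-0.2,213),-1.7)
c=cam('wrist');np.savez('pics/w6.npz',**c);W=cloud(c);save('w6',c['img'][100:400,170:470])
im=c['img'].astype(int);v,u=np.mgrid[0:480,0:640]
X,Y,Z=[W[...,i] for i in range(3)]
a=(abs(X-489)<9)&(abs(Y+65)<12);b=(abs(X-489)<9)&(Y>-40)&(Y<-28);print('pad z',np.nanmedian(Z[a]),a.sum(),'section z',np.nanmedian(Z[b]),b.sum())
m=abs(Z-241)<4;m&=(abs(Y)<25)&(abs(X-490)<25);q=W[m];print('knob',m.sum(),cv2.minEnclosingCircle(q[:,:2].astype(np.float32)),q[:,2].mean())
E
```

```text
clock: 13.45
tool_pos: [489.1, -70.1, 270.9]
orientation: [1.23, 1.197, -1.232]
force: [-0.1, -0.4, 0.6]
grip_width: 0.701
t 13.45 tcp [489.1 -70.1 270.9] jawyaw -1.69 x [-0.002  0.001 -1.   ] F [-0.1 -0.4  0.6] w 0.701 q6 -0.29
turn [ 0.   -0.01  0.03] shift before [ 1.93  0.03 -2.33] after [ 1.93  0.03 -2.33]
pad z 351.98600153890845 5180 section z 188.71362319303165 486
knob 2131 ((492.0338134765625, -1.8212963342666626), 12.903802871704102) 240.34004819557506
```

View pics/w6.png

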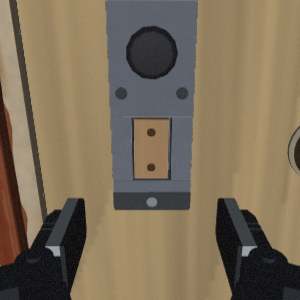

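```bash
python3 - <<'E'
from h import *
c=dict(np.load('pics/w6.npz'));W=cloud(c)
q=W[225:275,308:336].reshape(-1,3);print('pad',np.median(q,0),np.percentile(q[:,2],[5,95]))
for r in [(225,275,286,298),(225,275,343,355),(195,212,305,335)]:
    q=W[r[0]:r[1],r[2]:r[3]].reshape(-1,3);print('sec',np.median(q,0))
E
```

```text
pad [nan nan nan] [nan nan]
sec [nan nan nan]
sec [nan nan nan]
sec [nan nan nan]
```

```bash
python3 - <<'E'
from h import *
c=dict(np.load('pics/w6.npz'));W=cloud(c)
q=W[225:275,308:336].reshape(-1,3);print('pad',np.isnan(q[:,0]).sum(),len(q),np.nanmedian(q,0),np.nanpercentile(q[:,2],[5,95]))
for r in [(225,275,286,298),(225,275,343,355),(195,212,305,335)]:
    q=W[r[0]:r[1],r[2]:r[3]].reshape(-1,3);print('sec',np.nanmedian(q,0))
E
```

```text
pad 5 1400 [490.19258429 -71.84128759 188.71369821] [187.68013496 189.76690856]
sec [469.32601936 -71.02548376 188.6431827 ]
sec [508.94060012 -72.33930453 188.69082812]
sec [490.01070571 -38.65795533 188.66911072]
```

```bash
python3 -m pendant '[[0,0,-0.5,0,0,0,0.7],[0,0.03,-0.9,0,0,0,0.7],[0,0,-0.7,0,0,0,0.7],[0,0,-0.22,0,0,0,0.7],[0.3,0,0,0,0,0,0.7],[0.5,0,0,0,0,0,0.7],[0.5,0,0,0,0,0,0.7],[0.4,0,0,0,0,0,0.7],[0.2,0,0,0,0,0,0.7],[0,0,0,0,0,0,0.7]]' 60 && python3 -c "
from h import *
plan((492,-0.5,213),-1.7)"
```

```text
clock: 14.5
tool_pos: [491.8, -0.9, 213.8]
orientation: [1.23, 1.197, -1.233]
force: [-0.6, -1.0, -0.4]
grip_width: 0.701
t 14.5 tcp [491.8  -0.9 213.8] jawyaw -1.72 x [-0.003  0.    -1.   ] F [-0.6 -1.  -0.4] w 0.701 q6 -0.15
turn [-0.01 -0.    0.04] shift before [ 0.03  0.01 -0.01] after [ 0.03  0.01 -0.01]
```

Now close on the knob.

```bash
python3 -m pendant '[[0,0,0,0,0,0,0.5],[0,0,0,0,0,0,0.3],[0,0,0,0,0,0,0.15],[0,0,0,0,0,0,0],[0,0,0,0,0,0,0],[0,0,0,0,0,0,0],[0,0,0,0,0,0,0],[0,0,0,0,0,0,0],[0,0,0,0,0,0,0],[0,0,0,0,0,0,0]]' 60; python3 -c "
from h import *
plan((492,-0.5,213),-1.7)"
```

```text
clock: 15.5
tool_pos: [491.5, -0.8, 216.4]
orientation: [1.229, 1.196, -1.233]
force: [-6.0, -0.8, 5.5]
grip_width: 0.279
t 15.5 tcp [491.5  -0.8 216.4] jawyaw -1.67 x [-0.002 -0.001 -1.   ] F [-6.  -0.8  5.5] w 0.279 q6 -0.15
turn [0.01 0.01 0.03] shift before [ 0.11  0.02 -0.01] after [ 0.11  0.01 -0.01]
```

```bash
python3 -m pendant '[[-0.1,0,0,0,0,0,0],[-0.1,0,0,0,0,0,0],[-0.1,0,0,0,0,0,0],[-0.1,0,0,0,0,0,0],[-0.1,0,0,0,0,0,0],[0,0,0,0,0,0,0],[0,0,0,0,0,0,0],[0,0,0,0,0,0,0],[0,0,0,0,0,0,0],[0,0,0,0,0,0,0]]' 60; python3 - <<'E'
from h import *
plan((492,-0.5,230),-1.7)
c=cam('wrist');np.savez('pics/w7.npz',**c);W=cloud(c)
a=cv2.resize(c['img'][200:440,200:440],(400,400));s=cam('scene');b=cv2.resize(s['img'][235:355,270:390],(400,400),interpolation=cv2.INTER_CUBIC);save('w7',np.hstack([a,b]))
E
```

```text
clock: 16.5
tool_pos: [491.5, -0.7, 229.2]
orientation: [1.229, 1.197, -1.233]
force: [-5.2, -1.9, -7.2]
grip_width: 0.279
t 16.5 tcp [491.5  -0.7 229.2] jawyaw -1.69 x [-0.003  0.    -1.   ] F [-5.2 -1.9 -7.2] w 0.279 q6 -0.15
turn [0.   0.   0.04] shift before [-0.03  0.01 -0.01] after [-0.03  0.01 -0.01]
```

View pics/w7.png

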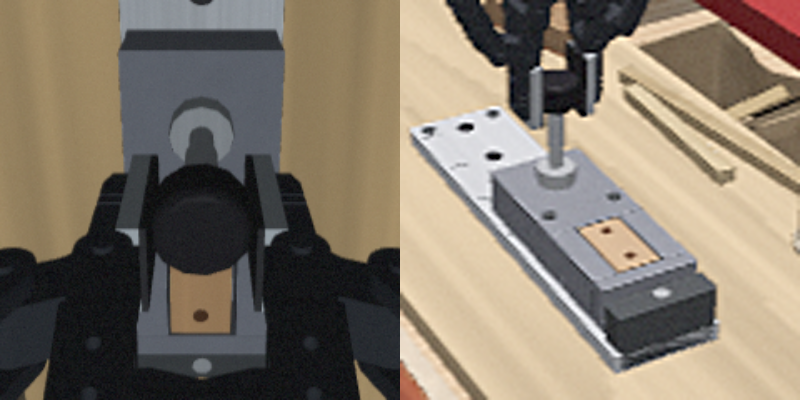

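```bash
python3 -m pendant '[[0,0,-0.1,0,0,0,0],[0,0,-0.2,0,0,0,0],[0,0,-0.25,0,0,0,0],[0,0,-0.25,0,0,0,0],[0,0,-0.25,0,0,0,0],[0,0,-0.18,0,0,0,0],[0,0,-0.1,0,0,0,0],[0,0,0,0,0,0,0],[0,0,0,0,0,0,0],[0,0,0,0,0,0,0]]' 60; python3 - <<'E'
from h import *
plan((492.7,39.3,216),-1.7)
c=cam('scene');np.savez('pics/s8.npz',**c)
W=cloud(c);Z=W[...,2];X=W[...,0];Y=W[...,1]
im=c['img'].astype(int);m=(im[...,0]-im[...,2]>40)&(abs(X-490)<16)&(abs(Z-189)<5)&(Y>-80)&(Y<20)
q=W[m];print('pad',m.sum(),q.mean(0),cv2.minAreaRect(q[:,:2].astype(np.float32)))
E
```

```text
clock: 17.6
tool_pos: [492.7, 40.0, 229.3]
orientation: [1.231, 1.199, -1.232]
force: [-5.7, 0.4, -8.0]
grip_width: 0.285
t 17.6 tcp [492.7  40.  229.3] jawyaw -1.68 x [-0.003  0.002 -1.   ] F [-5.7  0.4 -8. ] w 0.285 q6 -0.07
turn [ 0.01 -0.02  0.04] shift before [0.44 0.   0.02] after [0.44 0.   0.02]
pad 178 [489.48562334 -30.92248892 189.35463152] ((490.4910583496094, -30.633499145507812), (45.581153869628906, 27.346975326538086), 89.36089324951172)
```

```bash
python3 -m pendant '[[0.05,0,0,0,0,0,0],[0.1,0,0,0,0,0,0],[0.1,0,0,0,0,0,0],[0.1,0,0,0,0,0,0],[0.07,0,0,0,0,0,0],[0,0,0,0,0,0,0],[0,0,0,0,0,0,0],[0,0,0,0,0,0,0],[0,0,0,0,0,0,0],[0,0,0,0,0,0,0]]' 60; python3 - <<'E'
from h import *
plan((492.7,39.3,216.2),-1.7)
E
```

```text
clock: 18.65
tool_pos: [492.7, 40.0, 217.4]
orientation: [1.231, 1.198, -1.232]
force: [-6.9, -0.2, -3.3]
grip_width: 0.283
t 18.65 tcp [492.7  40.  217.4] jawyaw -1.68 x [-0.003  0.002 -1.   ] F [-6.9 -0.2 -3.3] w 0.283 q6 -0.07
turn [ 0.01 -0.02  0.04] shift before [ 0.04 -0.    0.02] after [ 0.04 -0.    0.02]
```

```bash
python3 -m pendant '[[0.05,0,0,0,0,0,0],[0.05,0,0,0,0,0,0],[0.03,0,0,0,0,0,0],[0,0,0,0,0,0,0],[0,0,0,0,0,0,0],[0,0,0,0,0,0,0],[0,0,0,0,0,0,0],[0,0,0,0,0,0,0],[0,0,0,0,0,0,0],[0,0,0,0,0,0,0]]' 60; python3 - <<'E'
from h import *
plan((492.7,39.3,216.2),-1.7)
c=cam('wrist');np.savez('pics/w9.npz',**c);W=cloud(c);X,Y,Z=[W[...,i] for i in range(3)]
im=c['img'].astype(int)
m=(abs(Z-241)<14)&(abs(X-492.7)<9)&(abs(Y-40)<14);print('knob top z',np.nanmedian(Z[m]),m.sum())
m=(im[...,0]-im[...,2]>40)&(abs(X-490)<14)&(abs(Z-189)<8)&(Y>-60)&(Y<0);print('pad z',m.sum(),np.median(Z[m]),np.median(W[m],0))
m=(im[...,0]-im[...,2]<25)&(abs(X-492)<26)&(abs(Z-189)<6)&(Y>-55)&(Y<70);print('sec z',m.sum(),np.median(Z[m]),Y[m].min(),Y[m].max())
s=cam('scene');W=cloud(s);m=(abs(W[...,2]-189)<4)&(abs(W[...,0]-490)<35)&(W[...,1]>-100);print('scene sec',cv2.minAreaRect(W[m][:,:2].astype(np.float32)))
b=cv2.resize(s['img'][235:355,270:390],(400,400),interpolation=cv2.INTER_CUBIC);save('w9',np.hstack([cv2.resize(c['img'][180:420,200:440],(400,400)),b]))
E
```

```text
clock: 19.65
tool_pos: [492.9, 40.0, 216.3]
orientation: [1.231, 1.198, -1.231]
force: [-12.7, 0.4, 8.7]
grip_width: 0.279
t 19.65 tcp [492.9  40.  216.3] jawyaw -1.67 x [-0.002  0.001 -1.   ] F [-12.7   0.4   8.7] w 0.279 q6 -0.07
turn [ 0.01 -0.02  0.02] shift before [ 0.   -0.01  0.02] after [ 0.   -0.01  0.02]
knob top z 240.25802603674234 2711
pad z 1870 188.68154665259087 [490.69510647 -31.92386306 188.68154665]
sec z 6955 188.63751605717076 -54.99581226570137 67.10837588886413
scene sec ((487.9981689453125, 904.519775390625), (1939.1607666015625, 67.24552154541016), 89.92739868164062)
```

View pics/w9.png

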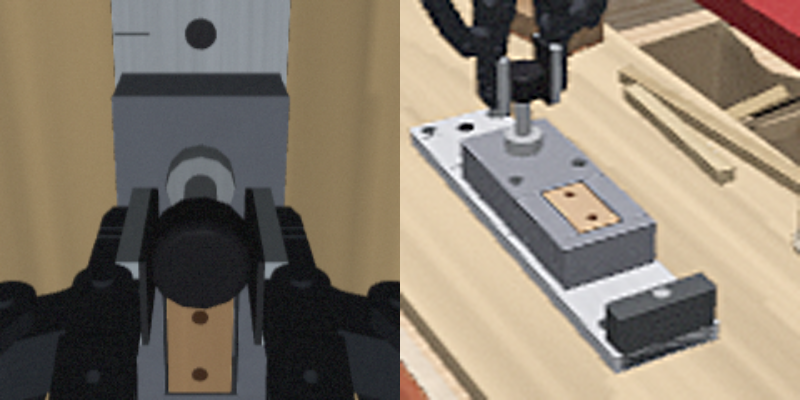

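```bash
python3 -c "
from plant import bot
print(bot.close_job())"
```

```text
the job is handed in; nothing more can be done
None
```

I pressed the pad flush, moved the section on to the next hole, and handed the job in at about 20 s with the fingers still holding the knob. The hand-in gave no verdict.

- **Pad:** I placed it in the pocket and pressed it with about 20 N while the section was still locked. Its top measured 188.7 mm against 188.7 mm for the section. After the slide it was still flush, 188.7 against 188.6 mm.
- **Slide:** I gripped the knob at 60 N, lifted the plunger about 13 mm and slid the section along the rail. The tool moved 40.7 mm; the camera showed the pad moving about 40 mm.
- **Pin:** At the end the knob's top was at 240.3 mm, the same as when it was first locked (240.3–240.4 mm), so the pin is fully down.
- **Grip:** The jaws were closed on the knob with about 9 N up and 13 N sideways on the tool, well under the limits. I had no direct reading of the finger force on the knob.
- **Bystanders:** I kept the arm clear of the eraser, sanding block, spool and tin, but did not measure them again at the end.
- **Failed check:** The last scene-camera fit of the section's outline picked up background and was useless. I relied on the wrist-camera depth, the tool position and the picture instead, and these agreed.

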